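Lay out a chisel rack with spacers

ROBOT

A 6-joint arm with a two-finger parallel gripper is mounted at the origin on the work surface. World frame = base frame: x ahead of the robot, y to its left, z up, the work surface at z = 0. Lengths are in mm, angles in rad, forces in N, time in s.
With the tool pointing down it reaches from about 350 to 975 mm from the base axis. Payload 7.1 kg.
Tool frame: the origin (TCP) lies at the very end of the fingers, on their centre line; the grasp point (between the pads) lies 19 mm behind it; z points along the fingers, y is the line along which they close (so a half turn about z gives the same grasp; the last joint's range is limited). The gripper opens to 88 mm and grips with 3 to 60 N. Pads are 20 mm wide; open, the fingers measure 115 mm over their backs; the gripper's body (75 mm by 178 mm) begins 61 mm behind the grasp point.
Start: joints at [1.161, 0.423, 1.63, -0, 1.089, -0.019], TCP at [238.048, 577.874, 222.675] pointing down, gripper open.
Joint ranges: [-3, 3], [-0.9, 2.11], [0.09, 2.58], [-1.31, 4.45], [0.11, 2.69], [-2.54, 2.54]. Speed limits (rad/s): [2.39, 2.39, 3.01, 3.14, 3.14, 3.14].

INTERFACE

Orientations are given as a unit quaternion [x, y, z, w].
In Python, from cell import bot gives the robot as it stands. Calls block until the motion is done:
- bot.movep(position, orientation): joint-space move of the TCP to a pose.
- bot.servo_line(position, rate=150, orientation=None, until_force=None): straight line of the TCP; orientation=None keeps the orientation; rate is the mean speed in mm/s. With until_force (N) it stops when the force on the tool has changed by that much, and returns True; else False.
- bot.move_joints(angles): joint-space move.
- bot.open_gripper() and bot.close(squeeze=None): open the fingers fully, or close them until they stop; squeeze is the grip in N (None keeps the last).
- bot.dwell(seconds).
- bot.solve_ik(position, orientation): joint angles nearest the present ones, or None.
- bot.state(): the state.
- bot.camera(name): name is "scene" or "top" or "wrist"; returns a dict with "color" (480x640x3 uint8, red, green, blue), "z_map" (480x640 float32, mm along the optical axis (not along the pixel's ray), 0 where there is no reading), "camera_matrix" (3x3 intrinsics, pixels), "R" (3x3) and "t" (3): a world point X has camera coordinates R X + t. Camera axes: x right, y down, z forward; pixel columns grow to the right and rows downward; lengths in mm; the calibration is good to about 2 mm. The wrist camera is an equidistant fisheye: a pixel r from the principal point sees the ray r / f radians off the axis. A picture is of the moment at which its call begins.
A pose or a line that the arm cannot do raises bot.MotionError and nothing moves.
- bot.job_done(): hands the job in; it is judged then, once.
The state is a dict: "clock": time; "q": joint angles; "qvel": joint speeds; "tau": joint torques, N m; "ee_pos": TCP position; "tcp_rot": TCP orientation; "wrist_force": force on the tool from outside, world axes, zero at the start; "moment": the same for the moment, N m; "grip_width": opening from 0.0 (shut) to 1.0 (fully open); "gripper_force": force on a finger pad.
Only numpy, scipy, OpenCV 4.12 (cv2) and the standard library are available. Lean on these libraries where they do the work, as an engineer would, in place of code of your own. Each camera call takes 0.05 s, during which the arm holds its last target. There are 200 camera calls.

TASK

Lay out the chisel rack for gluing. On the dark wood board, starting at the rectangular end block and working towards the round boss, set down the thick metal spacer, then the wide wood block, then the thin metal spacer, then the narrow wood block, one after another in that order: each flat on the board, snug against the one before and in line with the end block, with the spacers left in place. Leave the round and L-shaped offcuts and the jar where they are.

Things in the scene. Friction and masses are not known exactly. Their poses are not given: they have to be found in the camera images.
- board: dark-stained wood backing board lying on the bench, fixed, 100 (x) x 320 (y) x 12 mm thick; the row runs along its y axis, on its centre line. Origin: centre of the underside, so its top face is 12 mm above the origin.
- end_block: rectangular light-wood block, fixed on the board near one end (either end), 50 (x, across the board) x 30 (y, along the board) x 30 mm high; its axes are parallel to the board's, its centre is 140 mm from the board's centre. The row starts at its face that looks towards the boss. Origin: centre of the underside, z up.
- boss: round light-wood boss with a steel screw in the middle, 44 mm diameter, 20 mm high, fixed on the board near the other end, 140 mm from the board's centre. Origin: centre of the underside, z up.
- thick_spacer: loose bright-metal bar, 62 (x) x 24 (y) x 30 mm high, about 0.12 kg. In the row its x axis lies across the board (either way round), so its ends stick out 6 mm past the blocks on both sides and can be held by the ends. Origin: centre of the underside, z up.
- wide_block: loose light-wood block, 50 (x) x 80 (y) x 30 mm high, about 0.09 kg. In the row its 50 mm x axis lies across the board (either way round) and its 80 mm along the row; grip it across the 50 mm. Origin: centre of the underside, z up.
- thin_spacer: loose bright-metal bar, 62 (x) x 10 (y) x 30 mm high, about 0.05 kg, standing on its narrow long edge, as it must in the row, x axis across the board (either way round); can be held by the ends. Origin: centre of the underside, z up.
- narrow_block: loose light-wood block, 50 (x) x 36 (y) x 30 mm high, about 0.04 kg. In the row its 50 mm x axis lies across the board (either way round) and its 36 mm along the row; grip it across the 50 mm. Origin: centre of the underside, z up.
- round_offcut: loose light-wood disc, 58 mm diameter, 30 mm high, not part of the rack, to be left alone. Origin: centre of the underside, z up.
- l_offcut: loose L-shaped light-wood offcut, 60 x 60 mm over all, 30 mm high, not part of the rack, to be left alone. Origin: centre of the underside of its 60 x 60 mm outline, z up.
- jar: loose lidded jar, 64 mm diameter, 85 mm high, at the left of the board, to be left alone. Origin: centre of the underside, z up.
Not all that is in view belongs to the job. Leave any purple look-alike of the narrow_block alone.

How it is judged:
By the outcome, as a careful person would: the job done as asked, in the order asked, and still so for the second after the job is handed in, with the robot touching nothing.
It also fails if it takes over 99 s, if anything falls off the work surface, if the arm or the gripper's body presses on something with over 40 N, if the wrist force passes 120 N, or if a joint passes its speed limit or range.

## Working session

There is one attempt and no reset: what is moved stays moved. The work goes in short steps, each a Python script; the robot and the scene stay as the last script left them, time stands still between calls to the robot, and variables do not carry over. Pictures are saved under pics/ and viewed, at most 14 in all, crops included, and the job is handed in when it is done.

```bash
ls; mkdir -p pics; python3 - <<'E'
from cell import bot
import cv2,numpy as np
for n in("top","scene"):
    c=bot.camera(n); np.savez(f"{n}.npz",**{k:np.array(v) for k,v in c.items()})
    cv2.imwrite(f"pics/{n}0.png",c["color"][:,:,::-1])
    R,t=np.array(c["R"]),np.array(c["t"]); print(n,(-R.T@t).round(),np.array(c["camera_matrix"]).round(1).tolist(),R.round(3).tolist())
print(bot.state())
E
```

```text
pics
top [345.  47. 908.] [[462.7, 0.0, 318.1], [0.0, 462.7, 240.6], [0.0, 0.0, 1.0]] [[0.0, -1.0, -0.002], [-0.981, 0.0, -0.193], [0.193, 0.002, -0.981]]
scene [ 906. -549.  528.] [[456.3, 0.0, 324.0], [0.0, 456.3, 242.3], [0.0, 0.0, 1.0]] [[0.838, 0.546, -0.006], [0.301, -0.472, -0.829], [-0.455, 0.693, -0.56]]
{'clock': 0.1, 'q': array([ 1.16101660e+00,  4.23758204e-01,  1.63059823e+00,  2.00212491e-05,
        1.08861217e+00, -1.89798229e-02]), 'qvel': array([-0.00089067,  0.00025335, -0.00179134,  0.0006506 ,  0.00095774,
       -0.00110528]), 'tau': array([ 4.93209245e-04, -5.45608449e+01, -2.74325252e+01,  6.44392893e-02,
        1.87794288e-02,  1.28043943e-06]), 'ee_pos': array([237.84016623, 577.43554775, 221.9893492 ]), 'tcp_rot': array([ 1.94163406e-01,  9.80968959e-01, -6.70338190e-04, -1.55023489e-04]), 'wrist_force': array([ 0.69695138, -0.39796818,  0.47626961]), 'moment': array([ 0.02957224, -0.00812048,  0.02562572]), 'gripper_force': 0.0, 'grip_width': 0.997815163947354}
```

View pics/top0.png

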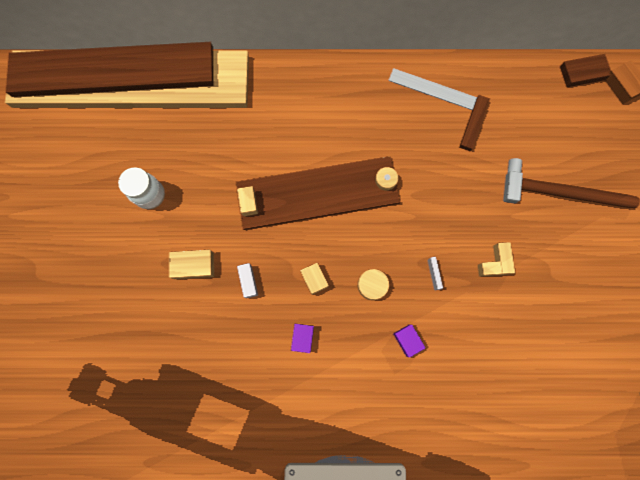

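View pics/scene0.png

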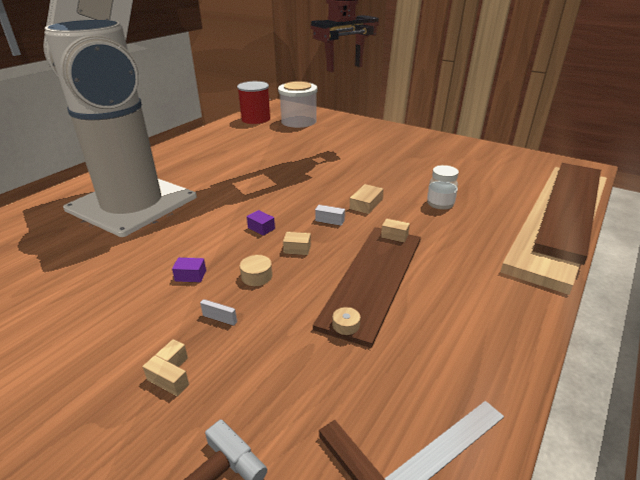

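The top view shows the end block (247,200), boss (387,177), wide block (190,264), thick spacer (248,281), narrow block (314,278) and thin spacer (436,273). To leave alone: round offcut (374,284), L offcut (498,262), purple look-alikes (303,338) and (410,341), and jar (138,185). The only light-wood rectangles off the board are wide (190,264) and narrow (314,278). The two metal bars differ in thickness.

```bash
cat > meas.py <<'E'
import numpy as np,cv2
def world(c):
    K,R,t,Z=(np.array(c[k],float) for k in("camera_matrix","R","t","z_map"))
    v,u=np.indices(Z.shape)
    P=np.stack([(u-K[0,2])/K[0,0]*Z,(v-K[1,2])/K[1,1]*Z,Z],-1)
    W=(P-t)@R; W[Z==0]=np.nan
    return W
def blob(W,px,zlo,zhi,hw=60):
    m=((W[...,2]>zlo)&(W[...,2]<zhi)).astype(np.uint8)
    n,l=cv2.connectedComponents(m,connectivity=4)
    k=l[px[1],px[0]]
    if k==0: return None
    p=W[l==k]; r=cv2.minAreaRect(p[:,:2].astype(np.float32))
    return len(p),np.round(r[0],1),np.round(r[1],1),round(r[2],1),np.median(p[:,2]).round(1)
E
python3 - <<'E'
from meas import *
c=np.load("top.npz"); W=world(c)
for n,px,h in[("wide",(190,264),30),("thick",(247,278),30),("narrow",(314,278),30),("thin",(435,271),30),("round",(374,284),30),("L",(506,260),30),("end",(246,198),42),("boss",(387,177),32),("jar",(133,182),85),("purple",(303,338),30),("board",(315,195),12)]:
    print(n,blob(W,px,h-6,h+6),W[px[1],px[0]].round(1))
img=cv2.resize(c["color"][150:350,160:540,::-1],None,fx=2.1,fy=2.1,interpolation=cv2.INTER_CUBIC)
cv2.imwrite("pics/crop.png",img)
E
```

```text
wide (1110, array([474.5, 294.8]), array([50.9, 81.2]), 3.7, np.float64(30.2)) [472.4 294.2  30.3]
thick (417, array([442.6, 185. ]), array([62.1, 24.1]), 13.9, np.float64(30.3)) [445.3 183.9  32. ]
narrow (496, array([446.2,  55.9]), array([49.6, 36. ]), 26.6, np.float64(30.2)) [445.5  56.6  30.1]
thin (190, array([ 456.4, -177.1]), array([61.9, 10.8]), 11.2, np.float64(30.1)) [ 458.4 -173.5   33.3]
round (721, array([434.4, -56.4]), array([55.5, 56.7]), 89.6, np.float64(30.2)) [434.1 -57.4  29. ]
L (658, array([ 484.1, -294. ]), array([60.2, 61. ]), 3.9, np.float64(30.2)) [ 479.7 -310.5   32.2]
end (398, array([598.1, 187.6]), array([50.7, 30.3]), 9.6, np.float64(42.4)) [599.6 188.7  43.8]
boss (371, array([646.2, -87.3]), array([41.5, 43.4]), 87.5, np.float64(32.3)) [645.3 -87.4  34.4]
jar (714, array([619.5, 391.6]), array([55.7, 55.4]), 56.3, np.float64(85.4)) [618.  392.6  86.6]
purple (529, array([334.1,  78.3]), array([36. , 49.9]), 82.8, np.float64(30.3)) [333.7  76.8  31.9]
board (6773, array([622.4,  49.6]), array([102.3, 320.5]), 9.8, np.float64(12.4)) [614.6  55.1  13.9]
```

View pics/crop.png

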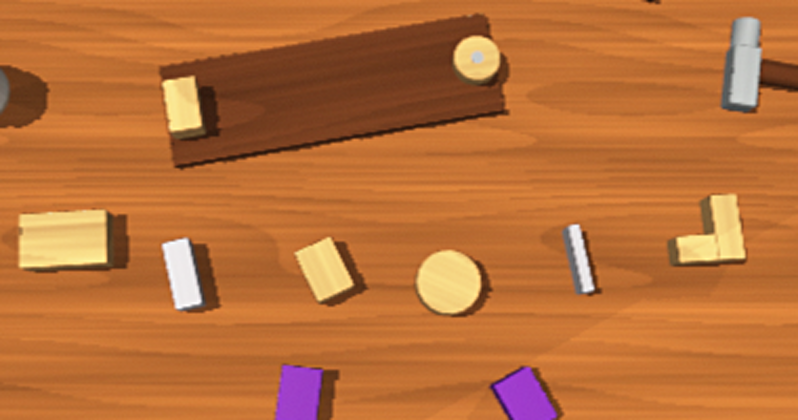

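All sizes and heights match the given ones to within about 1 mm. The row runs at about 9.8° from the end block towards the boss. First I pick and place the thick spacer, then check the robot-to-camera bias with it.

```bash
cat > act.py <<'E'
from cell import bot
import numpy as np
from scipy.spatial.transform import Rotation as Rn
from meas import *
A=np.radians(9.8); D=np.array([np.sin(A),-np.cos(A),0]); C=np.array([np.cos(A),np.sin(A),0])
END=np.array([598.1,187.6,0])
def quat(th):
    y=np.array([np.cos(th),np.sin(th),0]); z=np.array([0,0,-1.])
    return Rn.from_matrix(np.c_[np.cross(y,z),y,z]).as_quat()
def at(p,z): return [float(p[0]),float(p[1]),float(z)]
def pick_place(xy,deg,s,lat=0.,gap=6,hz=5,grip=25,push=8,bias=np.zeros(2)):
    q=quat(np.radians(deg)); xy=np.array(xy)+bias
    bot.movep(at(xy,90),q); bot.servo_line(at(xy,hz),120); bot.close(grip)
    st=bot.state(); print("grip",st["grip_width"]*88,st["gripper_force"],st["clock"])
    bot.servo_line(at(xy,90),150)
    Q=quat(A); g=END+D*(s+gap)+C*lat
    bot.movep(at(g,90),Q); bot.servo_line(at(g,hz+17),120)
    r=bot.servo_line(at(g,hz+9),20,until_force=3); z=bot.state()["ee_pos"][2]
    e=END+D*(s-8)+C*lat
    r2=bot.servo_line(at(e,z),20,until_force=push); st=bot.state(); p=st["ee_pos"]
    print("down",r,z-hz,"push",r2,"s",(p-END)@D,"lat",(p-END)@C,st["wrist_force"].round(1))
    bot.open_gripper(); bot.servo_line(at(p,100),150)
def look(names):
    W=world(bot.camera("top"))
    px=lambda p:None
    for n,(s,h) in names.items():
        P=END+D*s; i=np.nanargmin(np.where(np.abs(W[...,2]-h)<5,np.hypot(W[...,0]-P[0],W[...,1]-P[1]),1e9))
        v,u=np.unravel_index(i,W.shape[:2]); print(n,blob(W,(u,v),h-6,h+6))
E
python3 - <<'E'
from act import *
pick_place((442.6,185.0),13.9,27)
bot.movep([450,150,220],quat(A))
print(bot.state()["clock"]); 
c=bot.camera("top"); np.savez("t1.npz",**{k:np.array(v) for k,v in c.items()})
W=world(c)
cv2.imwrite("pics/t1.png",cv2.resize(c["color"][130:330,160:460,::-1],None,fx=2.6,fy=2.6))
E
```

```text
grip 61.73389579477912 25.000863075256348 3.175
down True 12.122943602218704 push True s 26.92762922128067 lat 0.5916902787206411 [-0.5 -1.3  3.4]
8.2
```

View pics/t1.png

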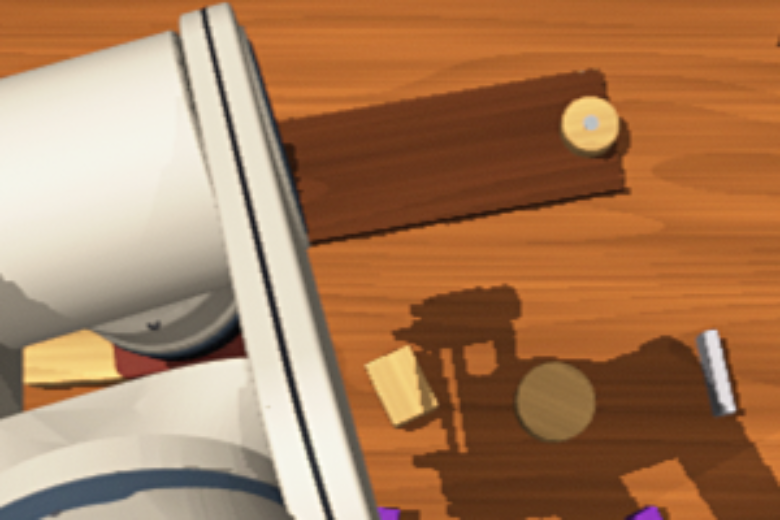

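The arm hides the end-block area (about 150–300 px across on the left), so I move back to the start pose, which was clear, and measure there.

```bash
python3 - <<'E'
from act import *
bot.move_joints([1.161,0.423,1.63,0,1.089,-0.019])
c=bot.camera("top"); W=world(c)
m=((W[...,2]>36)&(W[...,2]<48)).astype(np.uint8)
n,l,stt,_=cv2.connectedComponentsWithStats(m)
for k in range(1,n):
    if stt[k,4]>60: print(stt[k],cv2.minAreaRect(W[l==k][:,:2].astype(np.float32)), np.median(W[l==k][:,2]))
for n,px in[("wide",(190,264)),("narrow",(314,278)),("thin",(435,271))]: print(n,blob(W,px,24,36))
cv2.imwrite("pics/t2.png",cv2.resize(c["color"][150:230,220:320,::-1],None,fx=6,fy=6,interpolation=cv2.INTER_CUBIC))
E
```

```text
[   6   42  207   52 8394] ((882.3178100585938, 479.575927734375), (94.29239654541016, 422.450927734375), 3.530533790588379) 42.4659412286953
[132 178  29  28 103] ((606.9533081054688, 377.6801452636719), (28.01494789123535, 62.48540115356445), 48.04119873046875) 42.67583981683884
[238 180  31  33 778] ((602.6312255859375, 175.92520141601562), (62.15577697753906, 54.21559524536133), 9.26073932647705) 42.241913455375055
wide (1110, array([474.6, 294.8]), array([50.7, 81. ]), 3.8, np.float64(30.2))
narrow (495, array([446.2,  56. ]), array([49.8, 35.8]), 26.3, np.float64(30.3))
thin (188, array([ 456.2, -177.1]), array([61.5, 10.8]), 10.1, np.float64(30.2))
```

View pics/t2.png

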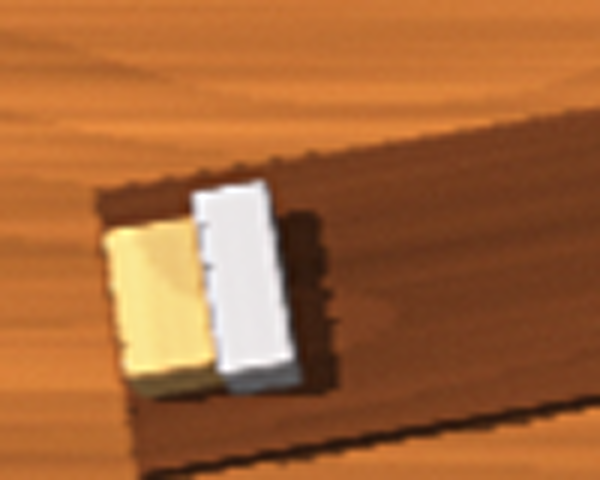

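The spacer is flush: the pair measures 54.2 mm against 54 mm, at (105–300, 180–390) in the crop. Next I check the lateral offset in the same view.

```bash
python3 - <<'E'
from act import *
c=bot.camera("top"); W=world(c)
m=((W[...,2]>40)&(W[...,2]<46)).astype(np.uint8)
n,l=cv2.connectedComponents(m); P=W[l==l[200,246]]
s=(P-END)@D; lat=(P-END)@C
for lo,hi in((-12,12),(18,36)):
    k=(s>lo)&(s<hi); print(cv2.minAreaRect(P[k][:,:2].astype(np.float32)),"lat",lat[k].min(),lat[k].max(),lat[k].mean())
E
```

```text
((598.3194580078125, 187.68682861328125), (50.083438873291016, 23.86466407775879), 9.756712913513184) lat -24.81909640559406 25.263718608605387 -0.08519865246152977
((605.1781616210938, 161.37750244140625), (62.38040542602539, 17.720624923706055), 9.517558097839355) lat -28.663865674627655 33.66308842127791 1.5757891403042221
```

The end block sits at lateral +0.2 and the spacer at about +2.2, so there is a bias of about 2 mm. I re-grip the spacer to centre it, then place the wide block with the same correction.

```bash
cat >> act.py <<'E'
def recentre(s,lat,push=6,grip=25,z=18):
    g=END+D*s+C*lat; bot.movep(at(g,100),quat(A)); bot.servo_line(at(g,z),120); bot.close(grip)
    r=bot.servo_line(at(g-D*4,z),20,until_force=push); p=bot.state()["ee_pos"]; print("recentre",r,(p-END)@D,(p-END)@C)
    bot.open_gripper(); bot.servo_line(at(p,100),150)
def park_check(name,bands):
    bot.move_joints([1.161,0.423,1.63,0,1.089,-0.019])
    c=bot.camera("top"); W=world(c)
    m=((W[...,2]>39)&(W[...,2]<47)).astype(np.uint8)
    n,l=cv2.connectedComponents(m); P=W[l==l[200,246]]
    s=(P-END)@D; lat=(P-END)@C; print("row extent",s.min(),s.max(),"clock",bot.state()["clock"])
    for lo,hi in bands:
        k=(s>lo)&(s<hi); print((lo,hi),"lat",lat[k].min().round(1),lat[k].max().round(1),"z",np.median(P[k][:,2]).round(1),"rect",cv2.minAreaRect(P[k][:,:2].astype(np.float32))[2])
    cv2.imwrite(f"pics/{name}.png",cv2.resize(c["color"][140:240,220:420,::-1],None,fx=4,fy=4,interpolation=cv2.INTER_CUBIC))
E
python3 - <<'E'
from act import *
recentre(27,-1.9)
pick_place((474.6,294.8),3.75,79,lat=-1.9)
park_check("t3",[(-12,12),(18,36),(43,115)])
E
```

```text
recentre True 27.015075716937222 -1.2818951272469796
grip 50.14371325233586 25.000438392162323 17.2917
down True 11.94938586986526 push True s 78.95950783215645 lat -1.3223052594962073 [ 0.5 -1.5  4.3]
row extent -14.81556907801125 119.07191000234148 clock 24.1333
(-12, 12) lat -25.6 24.8 z 42.4 rect 9.326850891113281
(18, 36) lat -30.5 30.8 z 42.4 rect 9.88388442993164
(43, 115) lat -25.1 25.8 z 42.5 rect 9.789286613464355
```

View pics/t3.png

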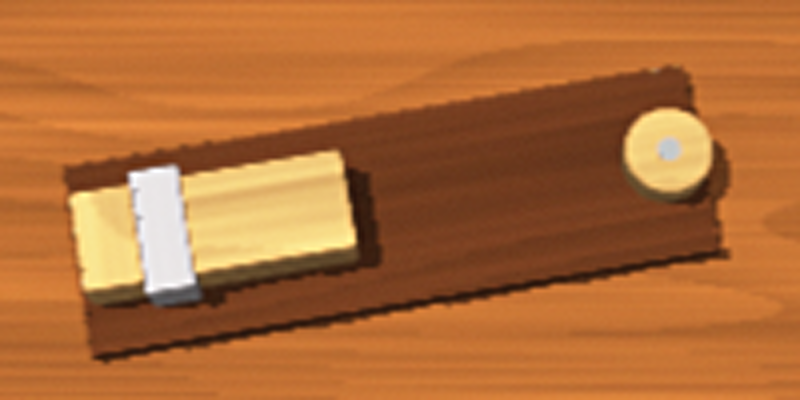

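The thick spacer (163,235) and wide block (265,215) are now in line and snug, with the row ending at s=119 as it should. Next come the thin spacer and the narrow block.

```bash
python3 - <<'E'
from act import *
pick_place((456.3,-177.1),10.6,124,lat=-2.1)
pick_place((446.2,56.0),26.4,147,lat=-2.1)
park_check("t4",[(-12,12),(18,36),(43,115),(120.5,127.5),(132,162)])
E
```

```text
grip 62.26622786175556 25.000905096530914 28.325
down True 12.243363814579663 push True s 123.60533225960481 lat -1.6900740677789 [-0.4 -2.9  4.3]
grip 49.836657315946645 25.000707507133484 35.2333
down True 11.993388432132221 push True s 147.64461209345868 lat -1.4796721690719323 [-0.  -2.1  3.9]
row extent -14.772950944823744 164.86263893972202 clock 42.0667
(-12, 12) lat -25.1 25.2 z 42.2 rect 9.688089370727539
(18, 36) lat -31.2 32.1 z 42.3 rect 10.012227058410645
(43, 115) lat -25.4 25.5 z 42.4 rect 10.386917114257812
(120.5, 127.5) lat -31.2 30.3 z 42.3 rect 9.76508903503418
(132, 162) lat -25.4 25.0 z 42.4 rect 9.5665864944458
```

View pics/t4.png

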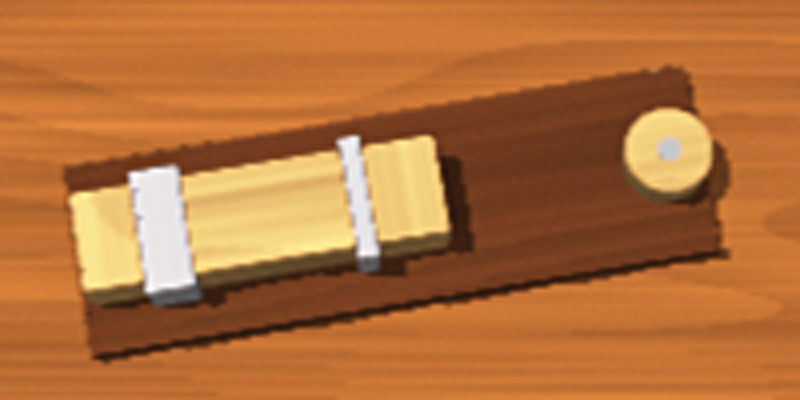

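The row is complete: thin spacer at (358,203), narrow block at (407,193). The extent is −14.8 to 164.9 mm against an ideal −15 to 165, all parts are flat at z≈42.3, and the robot is parked clear.

```bash
python3 -c "
from cell import bot
print(bot.job_done())"
```

```text
the job is handed in; nothing more can be done
None
```

The rack is laid out and handed in: thick spacer, wide block, thin spacer and narrow block sit flat, snug and in line from the end block, measuring within about 1 mm of ideal; the offcuts, jar and purple blocks were not touched, and it took about 42 s of the 99 s.

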